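# Try the spring catch of a tool box and pass or reject it

### The arm

A 6-joint arm with a two-finger parallel gripper is mounted at the origin on a cart in front of the work surface, level with it; the furniture and walls round the work are solid. World frame = base frame: x ahead of the robot, y to its left, z up, the work surface at z = 0. Lengths are in m, angles in rad, forces in N, time in s.
With the tool pointing down it reaches from about 0.35 to 0.775 m from the base axis. Payload 7.3 kg.
Tool frame: the origin (TCP) lies on the centre line of the jaws, within the pads' length; the fingertips stand 11 mm ahead of it and the grasp point (between the pads) lies 8 mm behind it; y points along the fingers, z is the direction in which the jaws open and shut, and the axes are right-handed (so a half turn about y gives the same grasp; the last joint's range is limited). The gripper opens to 92 mm and grips with 3 to 60 N. Pads are 19 mm wide; open, the fingers measure 130 mm over their backs; the gripper's body (75 mm by 190 mm) begins 47 mm behind the grasp point.
Start: joints at [-1.293, 0.342, 1.524, -0, 1.275, -0.146], TCP at [0.216, -0.479, 0.238] pointing down, gripper open.
Joint ranges: [-2.53, 2.53], [-0.77, 2.02], [0.04, 2.7], [-1, 4.14], [0.28, 2.66], [-3.11, 3.11]. Speed limits (rad/s): [2.57, 2.57, 3.14, 3.14, 3.14, 3.14].

### API

Orientations are given as [roll, pitch, yaw] about the fixed x, y, z axes, in that order (R = Rz(yaw) Ry(pitch) Rx(roll)).
In Python, from cell import robot, cams gives the robot as it stands.
- The arm moves only by the tool apply_moves, never from a script. Its argument "plan" is a list of rows, each a list of 7 numbers: the shift along the tool's x, y, z in m, then the turn, a rotation vector about the tool's x, y, z in degrees, then the gripper command: -1 is fully open, 1 is shut, values between are in proportion. A call has exactly 5 rows; each row is the pose to reach, as a shift and turn from the pose commanded when the call began, along the tool's axes at that moment; what a row does not reach only later rows make up. A row lasts 1/8 s, in which the tool goes at most 62.5 mm and 10.7 degrees, less where a joint would pass 70% of its speed; a pose out of reach is approached as far as the arm can. A call with a gripper value outside its range is refused whole. The fingers move at their own pace and stop on an object; "squeeze" is the grip in N (left out, the last holds). Time passes only in rows, so rows that repeat a pose let the fingers close, or fill a call up. It gives the time, the measured TCP pose, the force and the opening at its end, in the units of the state.
- robot.observe(): the state, without advancing time (a new reading comes with each control period).
- cams.read_camera(name): name is "scene" or "side" or "wrist"; returns the picture (400x640x3 uint8, blue, green, red); there is no depth.
- cams.calibration(name): a dict with "fx", "fy", "cx", "cy" (pixels), "dist" ([k1, k2, p1, p2, k3] as OpenCV has them; the pictures are not rectified), "extrinsics" (4x4, takes a point from world to camera coordinates); the wrist camera has in their place "T_tool_cam" (4x4, takes a point from camera to tool coordinates, whose origin is the TCP and whose axes are the tool frame's). Camera axes: x right, y up, looking along -z (the intrinsics and any distortion apply to the point x, -y, -z); pixel columns grow to the right and rows downward; lengths in m; the calibration is good to about 2 mm. A picture is of the moment at which its call begins: read the wrist's pose just before it. calibration takes no time and is no camera call.
- robot.hand_in(): hands the job in, once; it reports no verdict.
The state is a dict: "time": time; "qpos": joint angles; "qvel": joint speeds; "joint_efforts": joint torques, N m; "tool_pos": TCP position; "tool_rot": TCP orientation; "contact_force": force on the tool from outside, world axes, zero at the start; "torque": the same for the moment, N m; "opening": finger opening in m.
Only numpy, scipy, OpenCV 4.12 (cv2) and the standard library are available. Lean on these libraries where they do the work, as an engineer would, in place of code of your own. Each camera call takes 0.05 s, during which the arm holds its last target. There are 200 camera calls.

### The job

Try the catch of the green tool box: press its steel paddle slowly down until the catch clicks free and the lid springs up, and note how hard you had to push. If it let go at 10 newtons or less the catch is good, so push the lid down again until the catch clicks home and the box stays shut. If it needed more than 10 newtons the spring is set too stiff, so swing the lid right back, past upright, and leave it standing open for the catch to be re-set; leave the other things on the bench where they lie.

Things in the scene. Friction and masses are not known exactly. Their poses are not given: they have to be found in the camera images.
- toolbox: Green steel tool box, 150 deep x 200 wide x 77 mm high when shut, the lid's handle rising to 119 mm; it stands firm. Origin: centre of its underside; x runs from the catch side (front) to the hinge side, y along the hinge, z up. Its front faces the robot within 0.6 rad. Walls 5 mm; rim of the lower half at 55 mm. Pliers and a hex-key set lie inside, fixed, below the rim.
- lid (a joint): Lid angle, rad: 0 shut (held by the catch it reads under 0.01), 1.8 fully back on its stop. When the catch lets go, a spring lifter raises the lid to about 0.29. Farther up it swings freely: it falls back to 0.29 unless taken past upright (1.57), when it falls to 1.8 and stays. To shut it, push the handle or the front down with 10 to 18 N until the hook clicks over the lip.
- lid_handle (a point): Middle of the lid's black handle, a round bar 12 mm thick, 90 long, along the hinge; moves with the lid. Shut: 51 mm ahead of the box's origin, 113 mm up, 130 mm ahead of the hinge, 30 mm clear above the lid, on two posts 74 mm apart. The lid: 158 mm deep, 200 wide, 22 high, 0.24 kg; its flat top is at 77 mm, its front edge 79 mm ahead of the origin.
- lid_hinge (a point): Middle of the hinge pin, 79 mm behind the box's origin and 55 mm up; the lid turns about the line through it along the box's y.
- catch: Steel spring catch in the middle of the front: a hook, 42 mm wide, over the lid's lip, and a ribbed thumb paddle, 50 mm wide, jutting forward below it. Origin on its pivot pin, 84 mm ahead of the box's origin, 34 mm up. Pressing the paddle rocks the hook forward off the lip; released, it springs back. Good and stiff catches look alike.
- catch_pad (a point): Where to press: middle of the ribs on the paddle's top, 130 mm ahead of the box's origin, 41 mm up, 46 mm ahead of the pivot; the paddle reaches 14 mm farther forward. The catch lets go when this point is about 9 mm down and stops at 16 mm; the hook's top then comes within 20 mm of it. Pressed here a good one lets go at about 5 N, too stiff a one at about 17 N.
- tape_measure: Yellow tape measure, 35x95x65 mm, standing at the left of the work; a bystander. Origin: centre of its underside.
- screwdriver_r: Screwdriver with red handle, 210 mm long, lying at the right of the work; a bystander. Origin: its underside, mid-length.
- pine_block: Pine offcut, 60x110x40 mm, lying at the left, before the parts cabinet; a bystander. Origin: centre of its underside.

How it is judged:
By the outcome, as a careful person would: the job done as asked, in the order asked, and still so for the second after the job is handed in, with the robot touching nothing.
It also fails if it takes over 54 s, if anything falls off the work surface, if the arm or the gripper's body presses on something with over 40 N, if the wrist force passes 120 N, or if a joint passes its speed limit or range.

## Working session

There is one attempt and no reset: what is moved stays moved. The work goes in short steps, Python scripts to look and compute and a tool call to move; the robot and the scene stay as the last step left them, time stands still between calls to the robot, and variables do not carry over. Pictures are saved under pics/ and viewed, about 8 in all and at most 12, crops included, and the job is handed in when it is done.

Besides the shell and the picture viewer there is one more tool, called by a JSON object that holds its "op" and its "data", one argument or row to a line. apply_moves: Moves the arm, as the interface text tells. Its arguments: {"type":"object","properties":{"plan":{"type":"array","items":{"type":"array","items":{"type":"number"}}},"squeeze":{"type":"number"}},"required":["plan"]}

```bash
ls; mkdir -p pics; python3 - <<'E'
from cell import robot,cams
import cv2,numpy as np
for n in("scene","side"):
    im=cams.read_camera(n); cv2.imwrite(f"pics/{n}0.png",im)
    c=cams.calibration(n); print(n,{k:(np.round(v,4).tolist() if k!='extrinsics' else np.round(v,4).tolist()) for k,v in c.items()})
print(cams.calibration("wrist"))
s=robot.observe(); print(s)
E
```

```text
pics
scene {'fx': 424.3598, 'fy': 424.3598, 'cx': 310.471, 'cy': 199.964, 'dist': [-0.0106, 0.0, 0.0, 0.0, 0.0], 'extrinsics': [[-0.6188, -0.7856, -0.0031, 0.3054], [0.3589, -0.2861, 0.8885, -0.269], [-0.6988, 0.5487, 0.459, -0.914], [0.0, 0.0, 0.0, 1.0]]}
side {'fx': 481.9516, 'fy': 481.9516, 'cx': 326.0761, 'cy': 202.2481, 'dist': [-0.0761, 0.0, 0.0, 0.0, 0.0], 'extrinsics': [[0.9993, 0.0316, 0.0187, -0.5479], [-0.0337, 0.5868, 0.809, -0.0523], [0.0146, -0.8091, 0.5875, -1.4376], [0.0, 0.0, 0.0, 1.0]]}
{'fx': 339.0227094561434, 'fy': 339.0227094561434, 'cx': 319.07037041392675, 'cy': 201.19369101901586, 'dist': array([-0.04638181,  0.        ,  0.        ,  0.        ,  0.        ]), 'T_tool_cam': array([[-1.67730376e-05, -9.54412135e-01, -2.98492004e-01,
        -8.13434400e-02],
       [ 4.67976697e-05,  2.98492003e-01, -9.54412134e-01,
        -1.47439074e-01],
       [ 9.99999999e-01, -2.99771208e-05,  3.96576463e-05,
        -7.55857507e-04],
       [ 0.00000000e+00,  0.00000000e+00,  0.00000000e+00,
         1.00000000e+00]])}
{'time': 0.1, 'qpos': array([-1.29296799e+00,  3.42634629e-01,  1.52492667e+00, -6.33074107e-05,
        1.27539036e+00, -1.45986317e-01]), 'qvel': array([-0.00054376, -0.00228589, -0.00358763,  0.001185  , -0.00015044,
       -0.00257119]), 'joint_efforts': array([ 1.64631252e-03, -4.32003415e+01, -2.44696105e+01,  7.19140680e-02,
        5.26721345e-02, -4.11234601e-05]), 'tool_pos': array([ 0.21581376, -0.47820622,  0.2371222 ]), 'tool_rot': array([-1.57214969e+00,  1.37796405e-04, -2.71775963e+00]), 'contact_force': array([0.12259903, 0.15195197, 0.67919131]), 'torque': array([-0.00161568,  0.05443935,  0.00778233]), 'opening': 0.09201877150646534}
```

View pics/scene0.png

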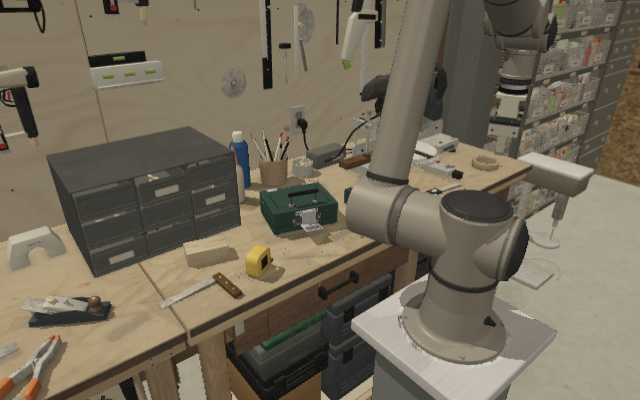

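View pics/side0.png

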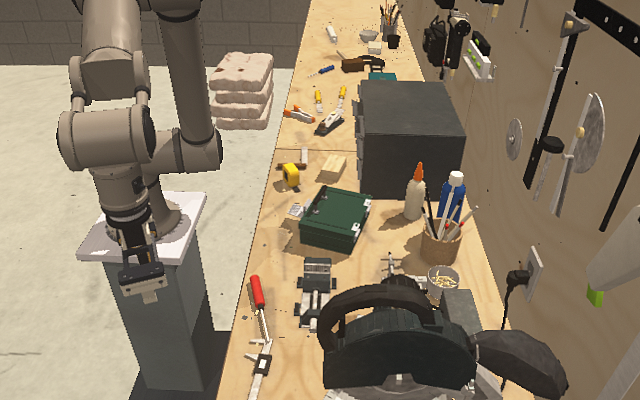

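The scene view shows the box at about (298,207), with the catch at about (308,220). In the side view the box is at about (336,218), with the paddle at about (296,212). I'll enlarge both.

```bash
python3 - <<'E'
import cv2,numpy as np
a=cv2.imread("pics/scene0.png")[175:240,250:350]; b=cv2.imread("pics/side0.png")[175:260,280:380]
r=lambda i:cv2.resize(i,None,fx=6,fy=6,interpolation=cv2.INTER_CUBIC)
# scene on top (7x? -> 6x)
a=cv2.resize(a,None,fx=4,fy=4,interpolation=cv2.INTER_CUBIC);b=cv2.resize(b,None,fx=4,fy=4,interpolation=cv2.INTER_CUBIC)
o=np.zeros((340,800,3),np.uint8);o[:260,:400]=a;o[:,400:]=b
cv2.imwrite("pics/crop0.png",o)
E
```

```text
(no output)
```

View pics/crop0.png

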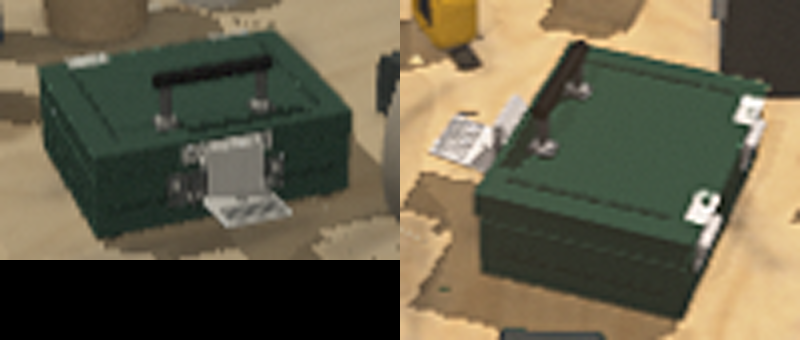

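Left half is the scene view, right half the side view. Lid-top corners, handle and paddle are clear in both, so I'll cast rays on their known heights.

```bash
cat > h.py <<'E'
import numpy as np,cv2
from scipy.spatial.transform import Rotation as R
from cell import robot,cams
def Ttool(s):
    T=np.eye(4);T[:3,:3]=R.from_euler('xyz',s['tool_rot']).as_matrix();T[:3,3]=s['tool_pos'];return T
def ray(name,uv,s=None):
    c=cams.calibration(name);K=np.array([[c['fx'],0,c['cx']],[0,c['fy'],c['cy']],[0,0,1]])
    p=cv2.undistortPoints(np.float64(uv).reshape(-1,1,2),K,np.float64(c['dist']))[:,0]
    d=np.c_[p[:,0],-p[:,1],-np.ones(len(p))]
    W=Ttool(s)@np.array(c['T_tool_cam']) if name=="wrist" else np.linalg.inv(c['extrinsics'])
    return W[:3,3],d@W[:3,:3].T
def onz(name,uv,z,s=None):
    o,d=ray(name,uv,s);return o+d*((z-o[2])/d[:,2])[:,None]
E
python3 - <<'E'
from h import *
np.set_printoptions(precision=4,suppress=True)
a=lambda l:[(250+u/4,175+v/4) for u,v in l]
b=lambda l:[(280+(u-400)/4,175+v/4) for u,v in l]
# FL,FR,BR,BL
S=onz("scene",a([(95,155),(352,110),(272,32),(40,68)]),.077)
D=onz("side",b([(583,42),(478,190),(703,243),(765,85)]),.077)
for P in(S,D):
    print(P[:,:2].tolist()); c=P.mean(0);
    x=(P[2]+P[3]-P[0]-P[1])/2;y=(P[0]+P[3]-P[1]-P[2])/2
    print("centre",c,"depth",np.linalg.norm(x),"width",np.linalg.norm(y),"yaw",np.arctan2(x[1],x[0]),np.arctan2(-y[0],y[1]))
for n,P in(("scene",a([(155,80),(270,62)])),("side",b([(582,46),(537,112)]))):
    H=onz(n,P,.115);print("handle",H.mean(0),np.linalg.norm(H[0]-H[1]),np.arctan2(-(H[0]-H[1])[0],(H[0]-H[1])[1]))
print("pad",onz("scene",a([(250,210)]),.041),onz("side",b([(460,138)]),.041))
E
```

```text
[[0.5316358144531024, 0.10127439570740338], [0.47006729897878535, -0.08539826527717187], [0.6125113419648618, -0.1250995189843508], [0.6737055550600857, 0.05734218161387028]]
centre [ 0.572 -0.013  0.077] depth 0.14827563015446196 width 0.194496850522389 yaw -0.28589920949704833 -0.32107892457341636
[[0.5426306087051422, 0.10096520139879761], [0.4767598076952261, -0.08401539724997553], [0.6296861153132498, -0.13213002860264955], [0.6788832668847806, 0.052207461066008154]]
centre [ 0.582  -0.0157  0.077 ] depth 0.15248666388882343 width 0.19341437644971468 yaw -0.32324177626562917 -0.30203618936045695
handle [0.5245 0.0016 0.115 ] 0.08755764596926022 -0.3320102585794288
handle [ 0.529 -0.002  0.115] 0.08748632666288733 -0.32948363118371915
pad [[0.4519 0.0253 0.041 ]] [[0.4548 0.0222 0.041 ]]
```

{"op": "apply_moves", "data": {
  "plan": [
    [-0.034,0,-0.029,0,-10,0,1],
    [-0.068,0,-0.058,0,-20,0,1],
    [-0.102,0,-0.087,0,-30,0,1],
    [-0.136,0,-0.116,0,-40,0,1],
    [-0.17,0,-0.145,0,-50,0,1]
  ],
  "squeeze": 20
}}

```text
time: 0.72
tool_pos: [0.3116, -0.275, 0.2375]
tool_rot: [-1.571, 0.0, -1.84]
contact_force: [0.7, -0.1, -0.0]
opening: 0.0466
```

```bash
cat >> h.py <<'E'
O=np.array([.577,-.0145,0.]);YAW=-.315
def box(x,y,z): c,s=np.cos(YAW),np.sin(YAW); return O+[c*x-s*y,s*x+c*y,z]
def go(p,yaw):
    s=robot.observe();T=Ttool(s);Rt=R.from_euler('xyz',[-np.pi/2,0,yaw]).as_matrix()
    print("shift",np.round(T[:3,:3].T@(np.array(p)-s['tool_pos']),4),"turn",np.round(R.from_matrix(T[:3,:3].T@Rt).as_rotvec(degrees=True),2),"pos",np.round(s['tool_pos'],4),"rpy",np.round(s['tool_rot'],3),"t",s['time'],"F",np.round(s['contact_force'],2))
E
python3 -c "
from h import *
go(box(-.13,0,.19),YAW)"
```

```text
shift [-0.3277  0.0476  0.0568] turn [-0.000e+00 -8.736e+01 -2.000e-02] pos [ 0.3116 -0.275   0.2375] rpy [-1.571  0.    -1.84 ] t 0.725 F [ 0.73 -0.13 -0.01]
```

{"op": "apply_moves", "data": {
  "plan": [
    [-0.04,0.005,0.007,0,-10,0,1],
    [-0.08,0.01,0.014,0,-20,0,1],
    [-0.12,0.015,0.021,0,-30,0,1],
    [-0.16,0.02,0.028,0,-40,0,1],
    [-0.2,0.025,0.035,0,-50,0,1]
  ]
}}

```text
time: 1.35
tool_pos: [0.3994, -0.0921, 0.2124]
tool_rot: [-1.571, 0.0, -0.967]
contact_force: [0.5, -0.4, 0.8]
opening: 0.0009
```

```bash
python3 -c "
from h import *
go(box(-.13,0,.19),YAW)"
```

```text
shift [-0.0664  0.0224  0.1114] turn [ 1.000e-02 -3.734e+01 -1.000e-02] pos [ 0.3994 -0.0921  0.2124] rpy [-1.571  0.    -0.967] t 1.35 F [ 0.54 -0.42  0.79]
```

{"op": "apply_moves", "data": {
  "plan": [
    [-0.016,0.006,0.028,0,-9,0,1],
    [-0.033,0.012,0.056,0,-18,0,1],
    [-0.05,0.018,0.084,0,-28,0,1],
    [-0.066,0.022,0.111,0,-37.3,0,1],
    [-0.066,0.022,0.111,0,-37.3,0,1]
  ]
}}

```text
time: 1.98
tool_pos: [0.4537, 0.025, 0.1901]
tool_rot: [-1.571, 0.001, -0.318]
contact_force: [-0.8, -0.2, 0.4]
opening: 0.0003
```

```bash
python3 -c "
from h import *
go(box(-.13,0,.19),YAW)
im=cams.read_camera('wrist');cv2.imwrite('pics/w0.png',im)"
```

```text
shift [-0.0005  0.0001  0.0006] turn [ 0.01 -0.19 -0.07] pos [0.4537 0.025  0.1901] rpy [-1.571e+00  1.000e-03 -3.180e-01] t 1.975 F [-0.83 -0.19  0.44]
```

View pics/w0.png

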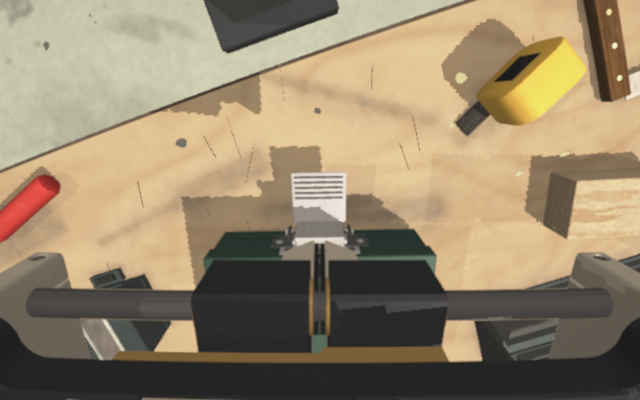

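The paddle is at cols 292–346, front edge at row 172, and its ribs span about rows 177–197.

```bash
python3 - <<'E'
from h import *
np.set_printoptions(precision=4,suppress=True)
s=robot.observe();P=onz("wrist",[(319,187),(292,173),(346,173),(206,252),(436,250)],.041,s)
P[3:]=onz("wrist",[(206,256),(436,256)],.077,s)
c,q=np.cos(YAW),np.sin(YAW)
for p in P: d=p-O;print(p,"box:",c*d[0]+q*d[1],-q*d[0]+c*d[1])
im=cv2.imread("pics/w0.png")
cv2.imwrite("pics/w0c.png",cv2.resize(im[160:260,250:390],None,fx=5,fy=5,interpolation=cv2.INTER_CUBIC))
E
```

```text
[0.4515 0.0254 0.041 ] box: -0.13171457966757827 -0.0009433422706219274
[0.4316 0.0066 0.041 ] box: -0.14480805823538595 -0.02500715057427195
[0.4468 0.0524 0.041 ] box: -0.14451878932885737 0.023278151576309518
[ 0.4697 -0.0824  0.077 ] box: -0.08100494213606033 -0.09775857846327524
[0.5317 0.1041 0.077 ] box: -0.07984258169200859 0.09870463911486169
```

View pics/w0c.png

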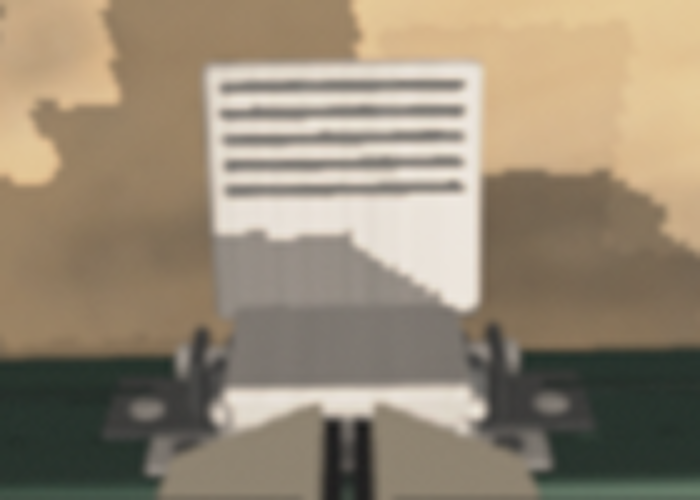

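The pad, paddle front and lid front edges all match the box frame to within about 2 mm. I'll descend to 10 mm above the pad.

{"op": "apply_moves", "data": {
  "plan": [
    [-0.001,0.035,0,0,0,0,1],
    [-0.001,0.07,0,0,0,0,1],
    [-0.001,0.105,0,0,0,0,1],
    [-0.001,0.128,0,0,0,0,1],
    [-0.001,0.128,0,0,0,0,1]
  ]
}}

```text
time: 2.65
tool_pos: [0.4513, 0.0232, 0.0616]
tool_rot: [-1.572, 0.004, -0.324]
contact_force: [1.2, 0.3, 0.3]
opening: 0.0005
```

{"op": "apply_moves", "data": {
  "plan": [
    [0,0.001,0,0,0,0,1],
    [0,0.002,0,0,0,0,1],
    [0,0.003,0,0,0,0,1],
    [0,0.004,0,0,0,0,1],
    [0,0.005,0,0,0,0,1]
  ]
}}

```text
time: 3.28
tool_pos: [0.4528, 0.024, 0.0578]
tool_rot: [-1.571, -0.0, -0.321]
contact_force: [0.0, 0.2, -0.3]
opening: 0.0006
```

{"op": "apply_moves", "data": {
  "plan": [
    [0,0.001,0,0,0,0,1],
    [0,0.002,0,0,0,0,1],
    [0,0.003,0,0,0,0,1],
    [0,0.004,0,0,0,0,1],
    [0,0.005,0,0,0,0,1]
  ]
}}

```text
time: 3.9
tool_pos: [0.4528, 0.0239, 0.0528]
tool_rot: [-1.571, -0.0, -0.321]
contact_force: [-1.5, 0.3, 4.3]
opening: 0.0001
```

{"op": "apply_moves", "data": {
  "plan": [
    [0,0.0005,0,0,0,0,1],
    [0,0.001,0,0,0,0,1],
    [0,0.0015,0,0,0,0,1],
    [0,0.002,0,0,0,0,1],
    [0,0.002,0,0,0,0,1]
  ]
}}

```text
time: 4.53
tool_pos: [0.4525, 0.0239, 0.0506]
tool_rot: [-1.571, 0.0, -0.321]
contact_force: [-2.1, 1.7, 3.1]
opening: -0.0003
```

{"op": "apply_moves", "data": {
  "plan": [
    [0,0.0005,0,0,0,0,1],
    [0,0.001,0,0,0,0,1],
    [0,0.0015,0,0,0,0,1],
    [0,0.002,0,0,0,0,1],
    [0,0.002,0,0,0,0,1]
  ]
}}

```text
time: 5.15
tool_pos: [0.4526, 0.0239, 0.0486]
tool_rot: [-1.571, 0.0, -0.321]
contact_force: [-2.4, 1.3, 3.6]
opening: 0.0004
```

{"op": "apply_moves", "data": {
  "plan": [
    [0,0.0005,0,0,0,0,1],
    [0,0.001,0,0,0,0,1],
    [0,0.0015,0,0,0,0,1],
    [0,0.002,0,0,0,0,1],
    [0,0.002,0,0,0,0,1]
  ]
}}

```text
time: 5.78
tool_pos: [0.4527, 0.0239, 0.0466]
tool_rot: [-1.571, 0.0, -0.321]
contact_force: [-2.8, 0.2, 3.0]
opening: 0.0005
```

{"op": "apply_moves", "data": {
  "plan": [
    [0,0.0005,0,0,0,0,1],
    [0,0.001,0,0,0,0,1],
    [0,0.001,0,0,0,0,1],
    [0,0.0015,0,0,0,0,1],
    [0,0.0015,0,0,0,0,1]
  ]
}}

```text
time: 6.4
tool_pos: [0.4527, 0.0239, 0.0452]
tool_rot: [-1.571, 0.0, -0.321]
contact_force: [-2.8, 0.6, 4.3]
opening: 0.0009
```

{"op": "apply_moves", "data": {
  "plan": [
    [0,0.0005,0,0,0,0,1],
    [0,0.001,0,0,0,0,1],
    [0,0.001,0,0,0,0,1],
    [0,0.0015,0,0,0,0,1],
    [0,0.0015,0,0,0,0,1]
  ]
}}

```text
time: 7.02
tool_pos: [0.4528, 0.0239, 0.0438]
tool_rot: [-1.571, -0.0, -0.321]
contact_force: [-3.7, 1.1, 5.1]
opening: 0.0004
```

```bash
python3 -c "
from h import *
im=cams.read_camera('scene');a=cv2.imread('pics/scene0.png')
c=lambda i:cv2.resize(i[150:240,240:350],None,fx=3,fy=3)
print(cv2.absdiff(im,a)[175:215,258:300].mean(),robot.observe()['contact_force']);cv2.imwrite('pics/s1.png',c(im))"
```

```text
16.5375 [-4.10703371  0.4621652   5.69211175]
```

View pics/s1.png

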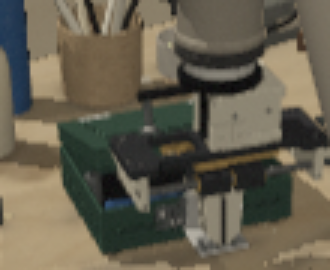

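The lid appears to be raised: the pliers' blue grips show through the gap. I'll back off upward and confirm from the side.

{"op": "apply_moves", "data": {
  "plan": [
    [0,-0.02,0,0,0,0,1],
    [-0.005,-0.06,0,0,0,0,1],
    [-0.005,-0.11,0,0,0,0,1],
    [-0.005,-0.16,0,0,0,0,1],
    [-0.005,-0.19,0,0,0,0,1]
  ]
}}

```text
time: 7.7
tool_pos: [0.4495, 0.0252, 0.2364]
tool_rot: [-1.57, -0.005, -0.322]
contact_force: [0.1, -0.1, -0.0]
opening: 0.0004
```

```bash
python3 -c "
from h import *
im=cams.read_camera('side');im2=cams.read_camera('scene')
c=lambda i:cv2.resize(i,None,fx=3.5,fy=3.5,interpolation=cv2.INTER_CUBIC)
cv2.imwrite('pics/s2.png',np.hstack([c(im[160:260,280:390]),c(im2[160:260,240:350])]));go(box(-.07,0,.25),YAW)"
```

```text
shift [ 0.0627 -0.0124  0.0019] turn [-0.09 -0.37  0.51] pos [0.4505 0.0251 0.2371] rpy [-1.569 -0.009 -0.321] t 7.8 F [ 0.6  -0.27 -1.86]
```

View pics/s2.png

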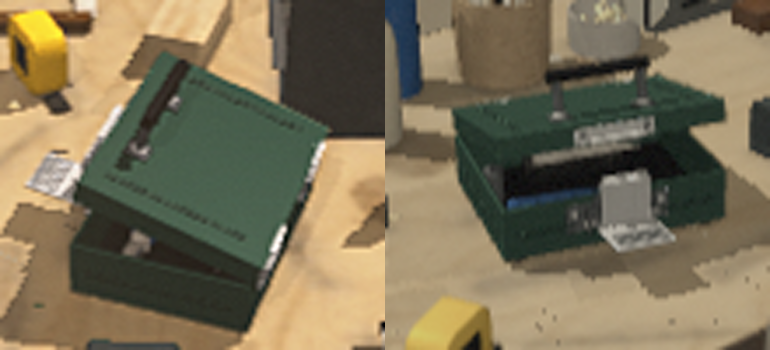

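The lid is up and it let go at about 5 N (at most 5.7), so the catch is good. Next I'll shut it by pushing down on the handle, following its arc.

{"op": "apply_moves", "data": {
  "plan": [
    [0.03,0,0.001,0,0,0,1],
    [0.06,0,0.002,0,0,0,1],
    [0.09,0.015,0.002,0,0,0,1],
    [0.103,0.045,0.002,0,0,0,1],
    [0.103,0.05,0.002,0,0,0,1]
  ]
}}

```text
time: 8.43
tool_pos: [0.5456, -0.0054, 0.1805]
tool_rot: [-1.572, 0.005, -0.322]
contact_force: [-0.4, -0.3, -0.3]
opening: 0.0003
```

```bash
python3 -c "
from h import *
cams.read_camera('side');cams.read_camera('side');cams.read_camera('side')
go(box(-.031,0,.165),YAW)
go(box(-.051,0,.130),YAW)"
```

```text
shift [0.0014 0.0188 0.0006] turn [ 0.01 -0.37 -0.02] pos [ 0.546  -0.005   0.1838] rpy [-1.571  0.    -0.321] t 8.575 F [0.29 0.75 0.1 ]
shift [-0.0186  0.0538  0.0005] turn [ 0.01 -0.37 -0.02] pos [ 0.546  -0.005   0.1838] rpy [-1.571  0.    -0.321] t 8.575 F [0.29 0.75 0.1 ]
```

{"op": "apply_moves", "data": {
  "plan": [
    [0.001,0.01,0,0,0,0,1],
    [0.001,0.016,0,0,0,0,1],
    [-0.001,0.021,0,0,0,0,1],
    [-0.004,0.025,0,0,0,0,1],
    [-0.007,0.029,0,0,0,0,1]
  ]
}}

```text
time: 9.2
tool_pos: [0.5392, -0.0028, 0.1548]
tool_rot: [-1.571, 0.0, -0.321]
contact_force: [-3.9, -0.3, 4.3]
opening: 0.0006
```

{"op": "apply_moves", "data": {
  "plan": [
    [-0.002,0.003,0,0,0,0,1],
    [-0.003,0.006,0,0,0,0,1],
    [-0.005,0.009,0,0,0,0,1],
    [-0.007,0.012,0,0,0,0,1],
    [-0.008,0.015,0,0,0,0,1]
  ]
}}

```text
time: 9.82
tool_pos: [0.532, -0.0003, 0.1398]
tool_rot: [-1.571, -0.0, -0.321]
contact_force: [-6.2, 0.1, 17.0]
opening: 0.0005
```

{"op": "apply_moves", "data": {
  "plan": [
    [-0.001,0.001,0,0,0,0,1],
    [-0.001,0.002,0,0,0,0,1],
    [-0.002,0.003,0,0,0,0,1],
    [-0.002,0.004,0,0,0,0,1],
    [-0.002,0.004,0,0,0,0,1]
  ]
}}

```text
time: 10.45
tool_pos: [0.5312, -0.0, 0.1381]
tool_rot: [-1.57, -0.004, -0.321]
contact_force: [-6.3, -0.2, 19.9]
opening: 0.0006
```

{"op": "apply_moves", "data": {
  "plan": [
    [-0.001,0.001,0,0,0,0,1],
    [-0.001,0.002,0,0,0,0,1],
    [-0.002,0.003,0,0,0,0,1],
    [-0.002,0.004,0,0,0,0,1],
    [-0.002,0.004,0,0,0,0,1]
  ]
}}

```text
time: 11.08
tool_pos: [0.5293, 0.0006, 0.1345]
tool_rot: [-1.57, -0.004, -0.321]
contact_force: [-7.3, 0.1, 17.4]
opening: 0.0003
```

{"op": "apply_moves", "data": {
  "plan": [
    [0,0.001,0,0,0,0,1],
    [-0.001,0.002,0,0,0,0,1],
    [-0.001,0.003,0,0,0,0,1],
    [-0.001,0.004,0,0,0,0,1],
    [-0.001,0.004,0,0,0,0,1]
  ]
}}

```text
time: 11.7
tool_pos: [0.5281, 0.001, 0.1295]
tool_rot: [-1.571, -0.003, -0.321]
contact_force: [-6.8, 1.0, 17.9]
opening: 0.0005
```

{"op": "apply_moves", "data": {
  "plan": [
    [0,0.001,0,0,0,0,1],
    [0,0.002,0,0,0,0,1],
    [0,0.002,0,0,0,0,1],
    [0,0.002,0,0,0,0,1],
    [0,0.002,0,0,0,0,1]
  ]
}}

```text
time: 12.32
tool_pos: [0.5281, 0.001, 0.129]
tool_rot: [-1.57, -0.004, -0.321]
contact_force: [-11.2, 0.5, 31.9]
opening: 0.0005
```

It is hard against the stop, so I'll lift slowly and see whether it holds.

{"op": "apply_moves", "data": {
  "plan": [
    [0,-0.003,0,0,0,0,1],
    [0,-0.006,0,0,0,0,1],
    [0,-0.012,0,0,0,0,1],
    [0,-0.03,0,0,0,0,1],
    [0,-0.06,0,0,0,0,1]
  ]
}}

```text
time: 12.95
tool_pos: [0.5268, 0.0012, 0.1851]
tool_rot: [-1.571, 0.003, -0.322]
contact_force: [1.1, 0.6, 1.3]
opening: 0.0008
```

{"op": "apply_moves", "data": {
  "plan": [
    [-0.02,-0.04,0,0,0,0,1],
    [-0.06,-0.06,0,0,0,0,1],
    [-0.11,-0.06,0,0,0,0,1],
    [-0.13,-0.06,0,0,0,0,1],
    [-0.13,-0.06,0,0,0,0,1]
  ]
}}

```text
time: 13.58
tool_pos: [0.4034, 0.0426, 0.246]
tool_rot: [-1.571, -0.001, -0.321]
contact_force: [-0.4, 0.1, 0.2]
opening: 0.0007
```

```bash
python3 -c "
from h import *
im=cams.read_camera('side');im2=cams.read_camera('scene')
a=cv2.imread('pics/side0.png');print(cv2.absdiff(im,a)[180:260,295:375].mean(),robot.observe()['contact_force'],robot.observe()['time'])
c=lambda i:cv2.resize(i,None,fx=3.5,fy=3.5,interpolation=cv2.INTER_CUBIC)
cv2.imwrite('pics/s3.png',np.hstack([c(im[160:260,280:390]),c(im2[160:260,240:350])]))"
```

```text
5.0333854166666665 [ 0.34140612  0.41183289 -0.69050326] 13.675
```

View pics/s3.png

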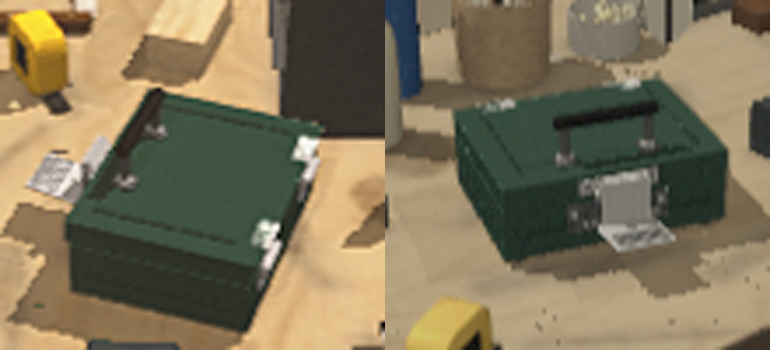

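Both views show the lid flush and shut, the hook over the lip, and the tool clear. Handing in.

```bash
python3 -c "
from cell import robot
print(robot.hand_in())"
```

```text
the job is handed in; nothing more can be done
None
```

The catch is good: it let go at about 5 N, under the 10 N limit, so I shut the box again and handed the job in. I pressed the paddle slowly with the closed fingertips. It released about 9 mm down, with vertical readings of 5.1 to 5.7 N at most. The readings scatter by about 1 N, and the sideways force was up to about 4 N. Images from both cameras then showed the lid sprung up.

I pushed the lid down by its handle along its arc, at about 17 to 20 N near the end. I kept pushing until it met the stop, where the force peaked at 32 N straight down, above the 10 to 18 N given for closing.

Last checks, about 1 s after lifting off:
- **Box:** both views show the lid flush and the hook over the lip. The click itself I could only infer from the lid staying down.
- **Contact:** the force is back to about zero and the tool is clear of everything.
- **Bystanders:** the tape measure and pine block look unmoved. The screwdriver was not in the last pictures, but the arm did not work near it.
- **Time:** 13.7 s when handed in.

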